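Load a marble strip under the hold-down flap of a bench cut-off saw

TASK

Load the marble strip into the stopped bench cut-off saw: press the flap's long lift bar down with one fingertip and keep it down so that the sprung hold-down flap stays up, clear of the strip, while your other fingertip pushes the strip along its channel and under the flap until it butts against the length stop. Only then let the bar up so that the flap closes onto the strip, and take the hand away. The strip is only pushed, never picked up or tipped, and the other things on the bench stay where they are.

Things in the scene. Friction and masses are not known exactly. Their poses are not given: they have to be found in the camera images.
- saw: Grey bench cut-off saw, base 340 x 300 mm, fixed to the bench, not running. Its x axis is the feed direction (away from the operator), y to the left of it, z up; origin on the bench top (z = 0), straight under the channel's centre line and the flap's front edge. Saw x, y, z below are in this frame. Steel table top at z = 80 mm.
- channel_mouth (a point): Near end of the feed channel, on its centre line at table height: saw x = -190 mm, y = 0. The channel runs along saw x, 36 mm wide: on its left an aluminium fence (y = 18 to 24 mm) 22 mm tall, on its right a low guide (y = -24 to -18 mm) 8 mm tall.
- stop_face (a point): Foot of the near face of the steel length stop, on the channel's centre line at table height: saw x = 80 mm. The stop is 22 mm tall and 34 mm wide.
- blade_guard (a point): Top of the green guard over the blade; the sawing head is slid back, behind the fence: guard at saw x = 52 to 78 mm, y = 70 to 230 mm, up to z = 228 mm; motor and carriage lie beyond it. No need to touch it.
- flap_front (a point): Point of the table top on the channel's centre line under the flap's front edge: saw x = 0. The flap covers x = 0 to 50 mm of the channel. Open at 0.5 rad its highest part is about 42 mm above the table.
- flap (a joint): Opening angle (rad) of the bent sheet-steel hold-down flap: 0 shut, grows as it opens, stop at 0.75; a spring always shuts it. Hinge pin along saw x at y = 30, z = 90 mm. The free edge hangs 16 mm above the table when shut, too low for the strip; it clears the strip from 0.27 on, and at the end rests on it at about 0.2. Pressing the lift bar down opens it.
- bar_near (a point): Top of the near end of the lift bar: round steel rod, 10 mm thick, along saw x from x = -140 to 45 mm at y = 62 to 64 mm, left of the fence, part of the flap. Its top is 26 mm above the table when shut; pressed down, 12 mm above it at 0.4 rad, 9 mm at 0.5, 6 mm at 0.6. Takes 3 to 7 N. Pressing anywhere along it works and a finger may slide along it. The point moves with the bar.
- bar_far (a point): Top of the far end of the same lift bar, 185 mm from the near end.
- strip: Loose marble strip, 100 mm long (its x, along the channel) x 32 mm wide x 24 mm tall, about 0.2 kg, lying in the channel in front of the flap. Origin at the centre of its underside. Home against the stop its origin is at saw x = 30 mm and its near end at x = -20 mm, so 20 mm still stand out in front of the flap.
- offcut: Bystander: loose sawn marble piece 46 x 32 x 24 mm on the bench. Origin at the centre of its underside.
- tile: Bystander: loose grey stone tile 75 x 60 x 12 mm on the bench. Origin at the centre of its underside.
- spanner: Bystander: loose blade spanner, 150 mm long, lying on the bench.
- tin: Bystander: loose open aluminium tin, 72 mm across and 80 mm tall, on the bench. Origin at the centre of its underside.
Mind the look-alikes: they are no part of the job. What is shaped like the strip but turquoise is not meant.

How it is judged:
By the outcome, as a careful person would: the job done as asked, in the order asked, and still so for the second after the job is handed in, with the robot touching nothing.
It also fails if it takes over 42 s, if anything falls off the work surface, if the arm or the gripper's body presses on something with over 40 N, if the wrist force passes 120 N, or if a joint passes its speed limit or range.

ROBOT

A 6-joint arm with a two-finger parallel gripper is mounted at the origin on the work surface. World frame = base frame: x ahead of the robot, y to its left, z up, the work surface at z = 0. Lengths are in m, angles in rad, forces in N, time in s.
With the tool pointing down it reaches from about 0.3 to 0.775 m from the base axis. Payload 14.6 kg.
Tool frame: the origin (TCP) lies at the very end of the fingers, on their centre line; the grasp point (between the pads) lies 19 mm behind it; z points along the fingers, y is the direction in which the jaws open and shut (so a half turn about z gives the same grasp; the last joint's range is limited). The gripper opens to 94 mm and grips with 3 to 60 N. Pads are 16 mm wide; open, the fingers measure 119 mm over their backs; the gripper's body (75 mm by 177 mm) begins 78 mm behind the grasp point.
Start: joints at [1.184, 0.3, 1.521, -0, 1.321, -0.067], TCP at [0.173, 0.522, 0.205] pointing down, gripper open.
Joint ranges: [-3.03, 3.03], [-0.79, 2.21], [0.23, 2.52], [-1.04, 4.18], [0, 3.07], [-2.55, 2.55]. Speed limits (rad/s): [2.22, 2.22, 2.57, 3.14, 3.14, 3.14].

INTERFACE

Orientations are given as [roll, pitch, yaw] about the fixed x, y, z axes, in that order (R = Rz(yaw) Ry(pitch) Rx(roll)).
In Python, from station import status, camera, ctrl gives the robot as it stands. The module is installed in compiled form; this text tells all that it offers.
- The arm moves only by the shell command python3 -m jog 'ROWS' [FORCE]. ROWS is JSON, a list of rows, each a list of 7 numbers: the shift along the tool's x, y, z each as a share of 1000 mm, from -1 to 1, then the turn, a rotation vector about the tool's x, y, z each as a share of pi/2 rad, from -1 to 1, then the opening, from -1 (shut) to 1 (fully open), so that 0 is half open. A call has 1 to 20 rows; each row is the pose to reach, as a shift and turn from the pose measured when the call began, along the tool's axes at that moment; what a row does not reach only later rows make up. A row lasts 1/10 s, in which the tool goes at most 50 mm and 8.59 degrees, less where a joint would pass 70% of its speed; a pose out of reach is approached as far as the arm can. A call with a number of a shift or a turn outside -1 to 1 is refused whole. A call with a gripper value outside its range is refused whole. The fingers move at their own pace and stop on an object; FORCE is the grip in N (left out, the last holds). Time passes only in rows, so rows that repeat a pose let the fingers close. It gives the time, the measured TCP pose, the force and the opening at its end, in the units of the state.
- status.get_obs(): the state, without advancing time (a new reading comes with each control period).
- camera(name): name is "scene" or "top" or "wrist"; returns a dict with "image" (400x640x3 uint8, red, green, blue), "fx", "fy", "cx", "cy" (pixels), "world_from_camera" (4x4, takes a point from camera to world coordinates). Camera axes: x right, y down, z forward; pixel columns grow to the right and rows downward; lengths in m; the calibration is good to about 2 mm. A picture is of the moment at which its call begins. There is no depth.
- ctrl.hand_in(): hands the job in, once; it reports no verdict.
The state is a dict: "time_s": time; "qpos": joint angles; "joint_vel": joint speeds; "tau": joint torques, N m; "ee_pos": TCP position; "eef_rot": TCP orientation; "force": force on the tool from outside, world axes, zero at the start; "moment": the same for the moment, N m; "grip_width": finger opening in m.
Only numpy, scipy, OpenCV 4.12 (cv2) and the standard library are available. Lean on these libraries where they do the work, as an engineer would, in place of code of your own. Each camera call takes 0.05 s, during which the arm holds its last target.

## Working session

There is one attempt and no reset: what is moved stays moved. The work goes in short steps, Python scripts to look and compute and a shell command to move; the robot and the scene stay as the last step left them, time stands still between calls to the robot, and variables do not carry over. Pictures are saved under pics/ and viewed, and the job is handed in when it is done.

```bash
mkdir -p pics
python3 - <<'E'
from station import status,camera
import cv2,numpy as np
print(status.get_obs())
for n in ("scene","top","wrist"):
    c=camera(n); cv2.imwrite(f"pics/{n}0.png",c["image"][:,:,::-1]); print(n,c["fx"],c["fy"],c["cx"],c["cy"]); print(np.round(c["world_from_camera"],4))
E
```

```text
{'time_s': 0.0, 'qpos': array([ 1.18439283e+00,  3.00470038e-01,  1.52157152e+00, -2.47909723e-05,
        1.32068045e+00, -6.65845605e-02]), 'joint_vel': array([-1.60511261e-03,  1.15213792e-03,  1.24449900e-04, -1.83973594e-03,
       -4.91264801e-04, -9.65605885e-05]), 'tau': array([ 1.37691859e-03, -5.31815851e+01, -3.52737737e+01,  7.08990684e-02,
        2.44575430e-02, -1.11275856e-04]), 'ee_pos': array([0.17282194, 0.52187443, 0.20489095]), 'eef_rot': array([-3.14046420e+00, -5.11830349e-05,  2.82177984e+00]), 'force': array([-0.6915765 ,  0.43699892,  0.6878066 ]), 'moment': array([ 0.02179505, -0.04818868,  0.00359395]), 'grip_width': 0.0940259721557603}
scene 417.51745418812425 417.51745418812425 321.47786038709927 196.82836498302785
[[ 0.8157  0.3155 -0.4848  1.1331]
 [ 0.5783 -0.428   0.6945 -0.7834]
 [ 0.0116 -0.8469 -0.5315  0.8175]
 [ 0.      0.      0.      1.    ]]
top 371.8058037611378 371.8058037611378 321.0495302605107 199.23604192646158
[[-0.0119 -0.9815  0.191   0.3501]
 [-0.9999  0.0137  0.0077  0.0432]
 [-0.0102 -0.1909 -0.9816  1.0416]
 [ 0.      0.      0.      1.    ]]
wrist 310.0013677421017 310.0013677421017 319.1623609058735 203.1181783526415
[[ 3.132e-01  9.111e-01  2.680e-01  9.400e-02]
 [ 9.497e-01 -3.003e-01 -8.890e-02  5.485e-01]
 [-5.000e-04  2.824e-01 -9.593e-01  3.843e-01]
 [ 0.000e+00  0.000e+00  0.000e+00  1.000e+00]]
```

View pics/scene0.png

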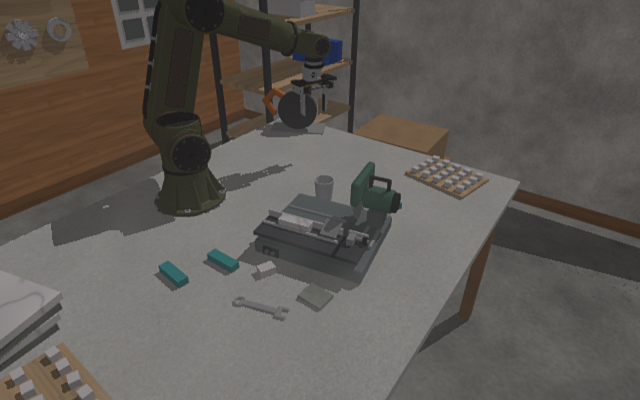

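View pics/top0.png

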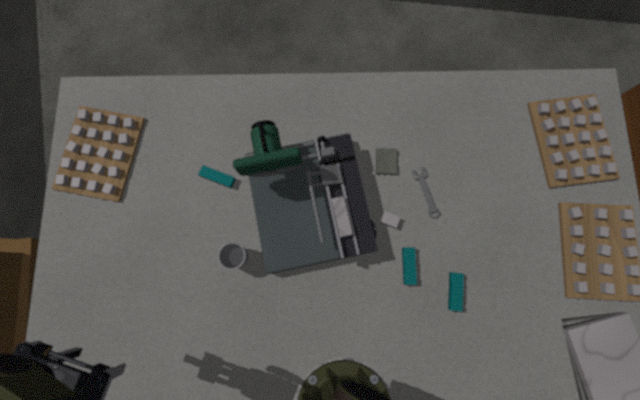

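View pics/wrist0.png

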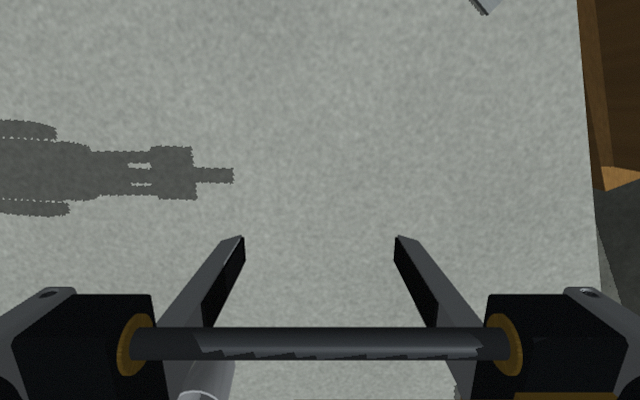

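Run:
```python
import cv2
im=cv2.imread("pics/top0.png"); cv2.imwrite("pics/t1.png",cv2.resize(im[120:285,220:410],None,fx=4,fy=3.6*4/3.6,interpolation=cv2.INTER_CUBIC)[:600])
im=cv2.imread("pics/scene0.png"); cv2.imwrite("pics/s1.png",cv2.resize(im[150:300,240:420],None,fx=4,fy=4,interpolation=cv2.INTER_CUBIC))
```

```text
(no output)
```

View pics/t1.png

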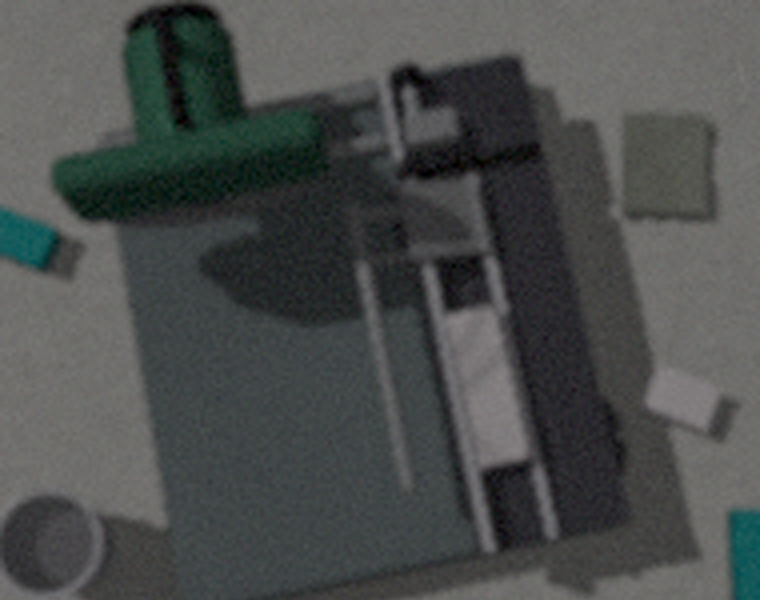

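View pics/s1.png

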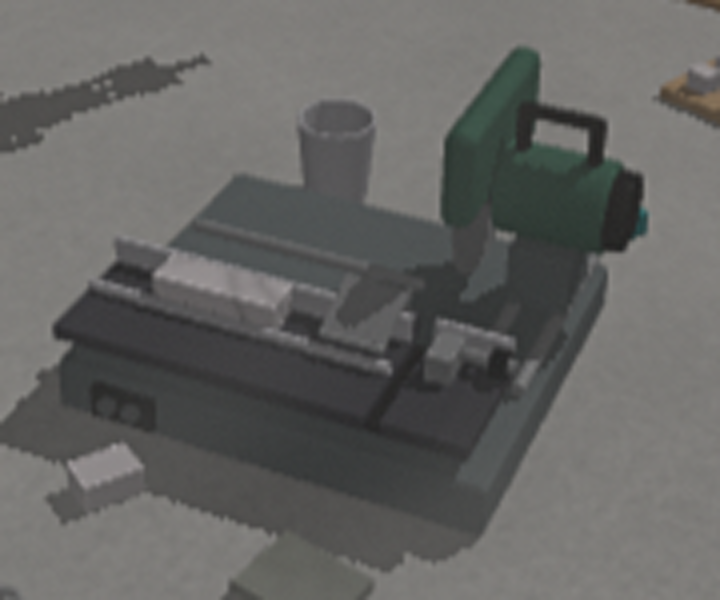

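```bash
cat > h.py <<'E'
import numpy as np, cv2
from station import status,camera
def ray(c,u,v,z):
    M=np.array(c["world_from_camera"]); d=M[:3,:3]@np.array([(u-c["cx"])/c["fx"],(v-c["cy"])/c["fy"],1]); o=M[:3,3]
    return o+d*(z-o[2])/d[2]
def pix(c,p):
    M=np.linalg.inv(c["world_from_camera"]); q=M[:3,:3]@np.array(p)+M[:3,3]
    return np.array([c["fx"]*q[0]/q[2]+c["cx"],c["fy"]*q[1]/q[2]+c["cy"]])
E
python3 - <<'E'
from h import *
np.set_printoptions(precision=4,suppress=True)
c=camera("top")
f=lambda x,y,z:ray(c,(x-1.5)/4+220,(y-1.5)/4+120,z)
S=[f(*p,.104) for p in((443,313),(492,303),(528,460),(485,467))]
print("strip",*S, "len",np.linalg.norm(S[0]-S[3]),np.linalg.norm(S[1]-S[2]),"w",np.linalg.norm(S[0]-S[1]))
for n,p in dict(barn=(407,488,.106),barf=(360,262,.106),fence=(490,550,.102),fencef=(428,262,.102),guide=(552,540,.088),guidef=(487,262,.088),baseNR=(632,525,.08),baseFR=(518,55,.08),tin=(52,540,.08)).items(): print(n,f(*p))
b=f(407,488,.106)-f(360,262,.106); print(np.linalg.norm(b),np.arctan2(-b[1],-b[0]))
for a,d in (((490,550),(428,262)),):
  v=f(*d,.102)-f(*a,.102);print(np.arctan2(v[1],v[0]))
v=f(487,262,.088)-f(552,540,.088);print(np.arctan2(v[1],v[0]))
v=f(518,55,.08)-f(632,525,.08);print(np.arctan2(v[1],v[0]),np.linalg.norm(v))
v=(S[0]+S[1]-S[2]-S[3])/2;print(np.arctan2(v[1],v[0]))
E
```

```text
strip [0.5358 0.0266 0.104 ] [ 0.542 -0.005  0.104] [ 0.4407 -0.0254  0.104 ] [0.4366 0.0018 0.104 ] len 0.10227037447163011 0.10330318429514862 w 0.03220422057303481
barn [0.4239 0.0511 0.106 ]
barf [0.5698 0.0797 0.106 ]
fence [ 0.385  -0.0003  0.102 ]
fencef [0.5701 0.0357 0.102 ]
guide [ 0.3913 -0.0404  0.088 ]
guidef [ 0.5728 -0.0032  0.088 ]
baseNR [ 0.4005 -0.0925  0.08  ]
baseFR [ 0.7192 -0.0279  0.08  ]
tin [0.3956 0.2795 0.08  ]
0.14863867098640976 0.19358727529078548
0.1919564791900187
0.20189451912518028
0.19995699925039315 0.325128594448236
0.2214056927546951
```

Strip candidates in the top view: marble piece in the channel (341,217), turquoise bars (217,177), (409,267), (456,292), and the small offcut (391,219). I chose the channel piece: it is marble, 102 x 32 mm, and the crop confirms it. The saw yaw is about 0.197 rad, the mouth is at (0.388, -0.020), and the predicted bar end agrees with the measured one within 1 mm. The strip's near end (saw x -139) is level with the bar's near end (-140). I'll yaw the hand so the bar finger leads by about 16 mm.

```bash
python3 -m jog '[[-0.399,-0.397,0,0,0,-0.17,0.117],[-0.399,-0.397,0,0,0,-0.17,0.117],[-0.399,-0.397,0,0,0,-0.17,0.117],[-0.399,-0.397,0,0,0,-0.17,0.117],[-0.399,-0.397,0,0,0,-0.17,0.117],[-0.399,-0.397,0,0,0,-0.17,0.117],[-0.399,-0.397,0,0,0,-0.17,0.117],[-0.399,-0.397,0,0,0,-0.17,0.117],[-0.399,-0.397,0,0,0,-0.17,0.117],[-0.399,-0.397,0,0,0,-0.17,0.117],[-0.399,-0.397,0,0,0,-0.17,0.117],[-0.399,-0.397,0,0,0,-0.17,0.117],[-0.399,-0.397,0,0,0,-0.17,0.117],[-0.399,-0.397,0,0,0,-0.17,0.117],[-0.399,-0.397,0,0,0,-0.17,0.117],[-0.399,-0.397,0,0,0,-0.17,0.117]]' 30
python3 - <<'E'
from h import *
for n in ("scene","wrist"):
    c=camera(n); cv2.imwrite(f"pics/{n}1.png",c["image"][:,:,::-1])
    np.save(f"pics/{n}1.npy",np.array(c["world_from_camera"]))
E
```

```text
time_s: 1.8
ee_pos: [0.4265, 0.0208, 0.2055]
eef_rot: [-3.141, 0.0, 3.091]
force: [0.1, -1.0, -0.2]
grip_width: 0.0523
```

View pics/wrist1.png

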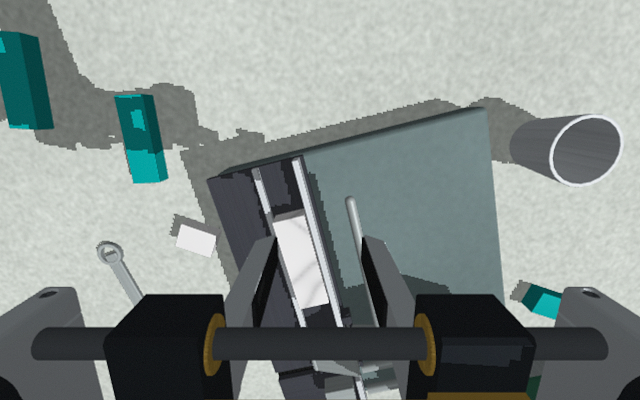

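View pics/scene1.png

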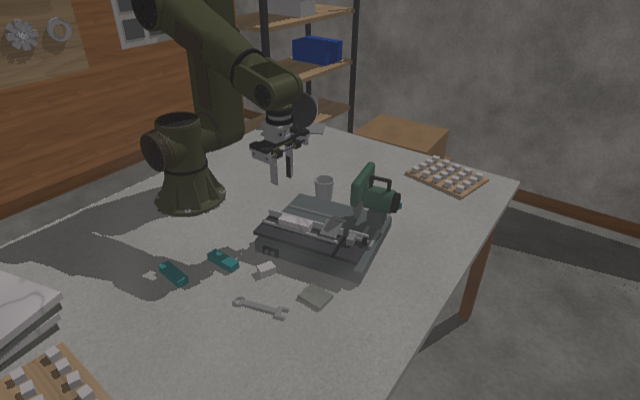

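Run:
```python
import cv2
im=cv2.imread("pics/wrist1.png"); cv2.imwrite("pics/w1.png",cv2.resize(im[145:320,220:420],None,fx=4,fy=3.4*4/3.4,interpolation=cv2.INTER_CUBIC)[:600])
```

```text
(no output)
```

View pics/w1.png

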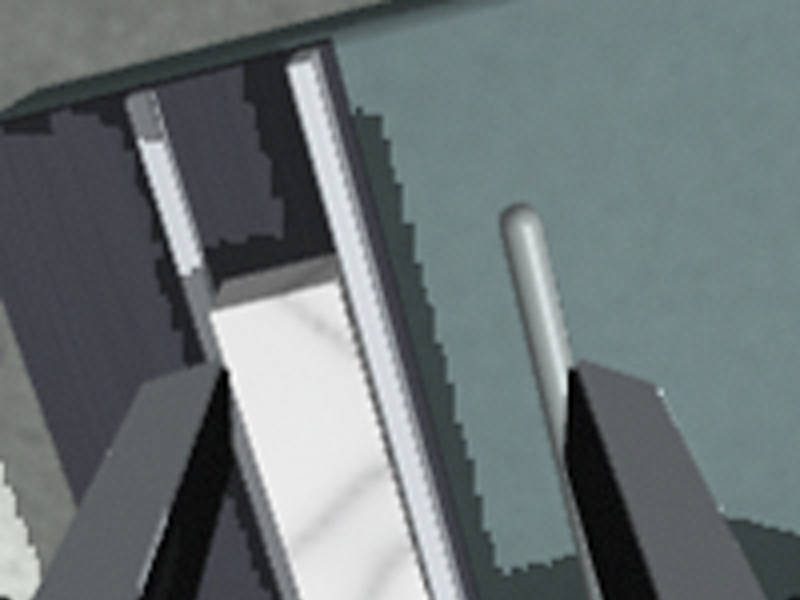

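Run:
```python
from h import *
np.set_printoptions(precision=4,suppress=True)
c=camera("wrist")
psi=.197;O=np.array([.5744,.0172]);R=np.array([[np.cos(psi),-np.sin(psi)],[np.sin(psi),np.cos(psi)]])
f=lambda x,y,z:ray(c,(x-1.5)/4+220,(y-1.5)/4+145,z)
for n,p in dict(sL=(212,314,.104),sR=(338,280,.104),bar_end=(517,203,.101),bar_mid=(522,222,.106),fenceL=(290,65,.102),fenceR=(318,50,.102),fl2=(430,590,.102),gL=(128,98,.088),gR=(153,92,.088),sFoot=(213,305,.08),sFootR=(336,255,.08),tipLi=(228,370,.2055),tipLo=(147,382,.2055),tipRi=(568,367,.2055),tipRo=(660,390,.2055)).items():
    w=f(*p); print(n,w,"saw",R.T@(w[:2]-O))
w=status.get_obs(); print(w["ee_pos"],R.T@(w["ee_pos"][:2]-O))
```

```text
sL [ 0.4441 -0.0246  0.104 ] saw [-0.136  -0.0155]
sR [0.437  0.0062 0.104 ] saw [-0.1369  0.0161]
bar_end [0.4209 0.0496 0.101 ] saw [-0.1442  0.0618]
bar_mid [0.4242 0.0502 0.106 ] saw [-0.1408  0.0617]
fenceL [ 0.3854 -0.0016  0.102 ] saw [-0.189   0.0186]
fenceR [0.3823 0.005  0.102 ] saw [-0.1908  0.0257]
fl2 [0.5235 0.0245 0.102 ] saw [-0.0484  0.0171]
gL [ 0.3935 -0.0426  0.088 ] saw [-0.1891 -0.0233]
gR [ 0.3923 -0.0364  0.088 ] saw [-0.1891 -0.017 ]
sFoot [ 0.4502 -0.0284  0.08  ] saw [-0.1307 -0.0204]
sFootR [0.4382 0.0045 0.08  ] saw [-0.1361  0.0142]
tipLi [ 0.4171 -0.005   0.2055] saw [-0.1586  0.009 ]
tipLo [ 0.4185 -0.0178  0.2055] saw [-0.1597 -0.0038]
tipRi [0.4193 0.0479 0.2055] saw [-0.1461  0.0605]
tipRo [0.4239 0.0623 0.2055] saw [-0.1388  0.0737]
[0.4267 0.0203 0.2055] [-0.1443  0.0319]
```

Wrist view agrees with the top view within 2 mm: strip near end at saw x -137 (crop 275,297) and bar end at -141, y 62 (crop 520,215). The push finger sits at (-151, 0.6) and the bar finger at (-135, 65). Descending.

```bash
python3 -m jog '[[0,-0.001,0.03,0,0,0,0.117],[0,-0.001,0.06,0,0,0,0.117],[0,-0.001,0.08,0,0,0,0.117],[0,-0.001,0.09,0,0,0,0.117],[0,-0.001,0.094,0,0,0,0.117],[0,-0.001,0.098,0,0,0,0.117],[0,-0.001,0.102,0,0,0,0.117],[0,-0.001,0.106,0,0,0,0.117],[0,-0.001,0.106,0,0,0,0.117]]' 30
python3 - <<'E'
from h import *
for n in ("scene","wrist"):
    c=camera(n); im=c["image"][:,:,::-1]
    im=im[150:300,230:420] if n=="scene" else im[120:300,210:430]
    cv2.imwrite(f"pics/{n}2.png",cv2.resize(im,None,fx=3.3,fy=3.3,interpolation=cv2.INTER_CUBIC))
E
```

```text
time_s: 2.85
ee_pos: [0.427, 0.0192, 0.0996]
eef_rot: [-3.141, 0.001, 3.09]
force: [1.1, -0.1, 3.6]
grip_width: 0.0525
```

View pics/scene2.png

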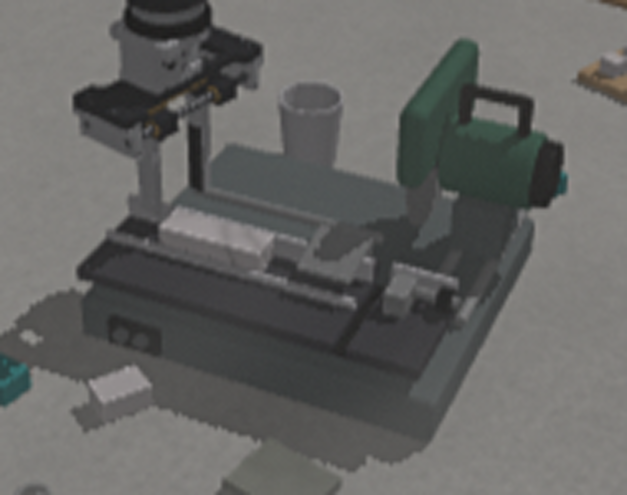

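View pics/wrist2.png

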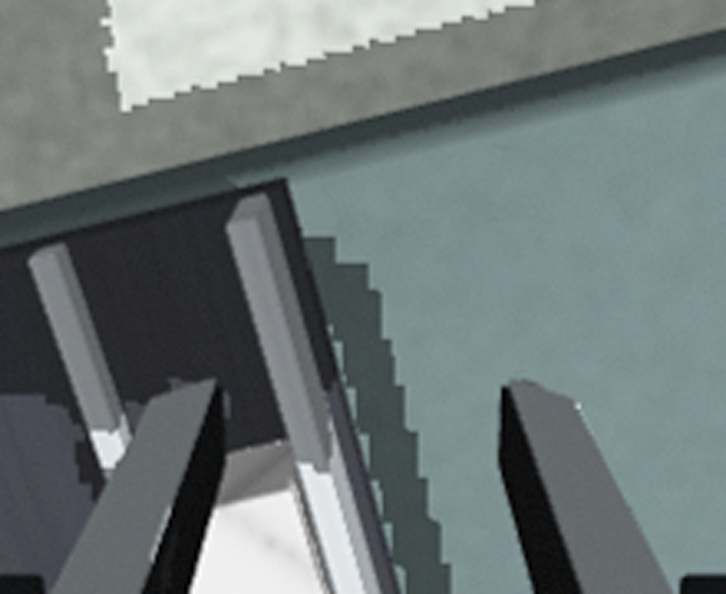

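The pushing finger is in the channel behind the strip (wrist crop 200,420). The other finger bears on the bar with 3.6 N. Pressing on down to z = 0.089.

```bash
python3 -m jog '[[0,0,0.004,0,0,0,0.117],[0,0,0.007,0,0,0,0.117],[0,0,0.010,0,0,0,0.117],[0,0,0.011,0,0,0,0.117],[0,0,0.011,0,0,0,0.117]]' 30
python3 - <<'E'
from h import *
for n in ("scene",):
    c=camera(n); im=c["image"][:,:,::-1]
    im=im[150:300,230:420]
    cv2.imwrite(f"pics/{n}3.png",cv2.resize(im,None,fx=4,fy=4,interpolation=cv2.INTER_CUBIC))
E
```

```text
time_s: 3.45
ee_pos: [0.427, 0.0191, 0.0887]
eef_rot: [-3.141, 0.001, 3.09]
force: [0.4, 0.2, 5.5]
grip_width: 0.0527
```

View pics/scene3.png

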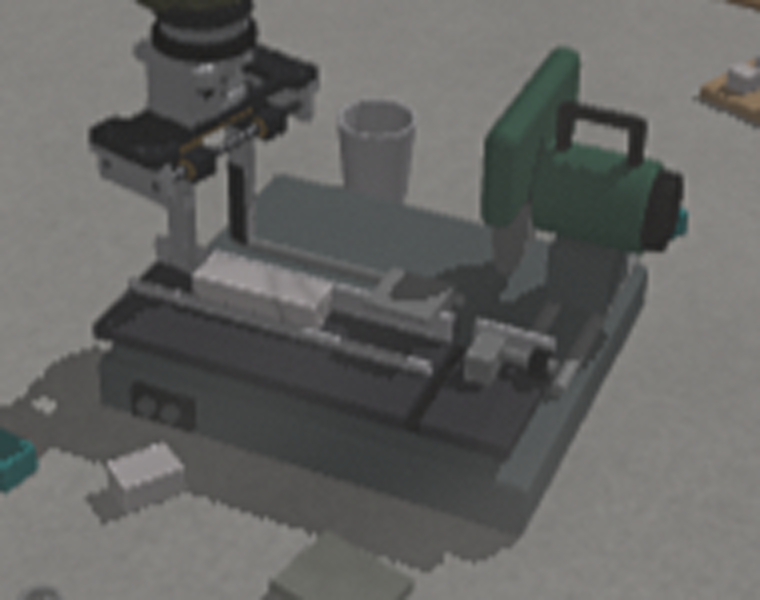

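The flap is up, with its plate clear over the channel at crop (420,305). Now pushing along saw x, which is tool (-0.969, +0.246).

```bash
python3 -m jog '[[-0.003,0.0008,0,0,0,0,0.117],[-0.008,0.002,0,0,0,0,0.117],[-0.013,0.0033,0,0,0,0,0.117],[-0.018,0.0046,0,0,0,0,0.117],[-0.023,0.0058,0,0,0,0,0.117],[-0.028,0.0071,0,0,0,0,0.117],[-0.033,0.0084,0,0,0,0,0.117],[-0.038,0.0096,0,0,0,0,0.117],[-0.043,0.0109,0,0,0,0,0.117],[-0.048,0.0122,0,0,0,0,0.117],[-0.048,0.0122,0,0,0,0,0.117]]' 30
python3 - <<'E'
from h import *
for n in ("scene","wrist"):
    c=camera(n); im=c["image"][:,:,::-1]
    im=im[150:300,230:420] if n=="scene" else im[120:300,210:430]
    cv2.imwrite(f"pics/{n}4.png",cv2.resize(im,None,fx=3.3,fy=3.3,interpolation=cv2.INTER_CUBIC))
psi=.197;O=np.array([.5744,.0172]);R=np.array([[np.cos(psi),-np.sin(psi)],[np.sin(psi),np.cos(psi)]])
w=status.get_obs(); print(w["ee_pos"],R.T@(w["ee_pos"][:2]-O),w["eef_rot"])
E
```

```text
time_s: 4.6
ee_pos: [0.476, 0.0286, 0.0889]
eef_rot: [-3.14, 0.001, 3.09]
force: [1.3, -2.6, 4.5]
grip_width: 0.0523
[0.47598769 0.02865737 0.08903502] [-0.09426631  0.03049783] [-3.14068421e+00  1.95885663e-03  3.08974541e+00]
```

View pics/scene4.png

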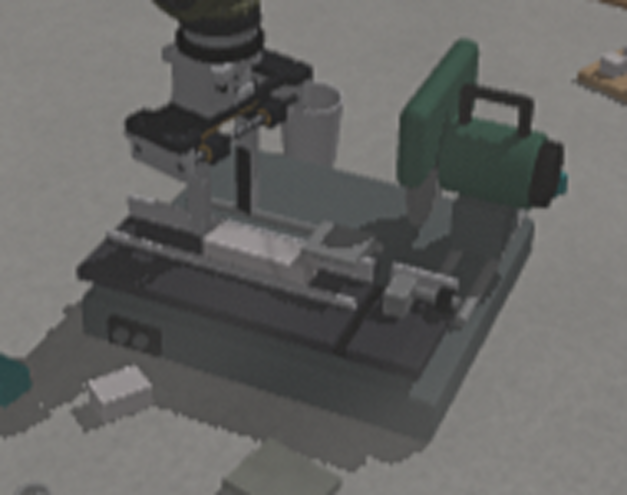

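View pics/wrist4.png

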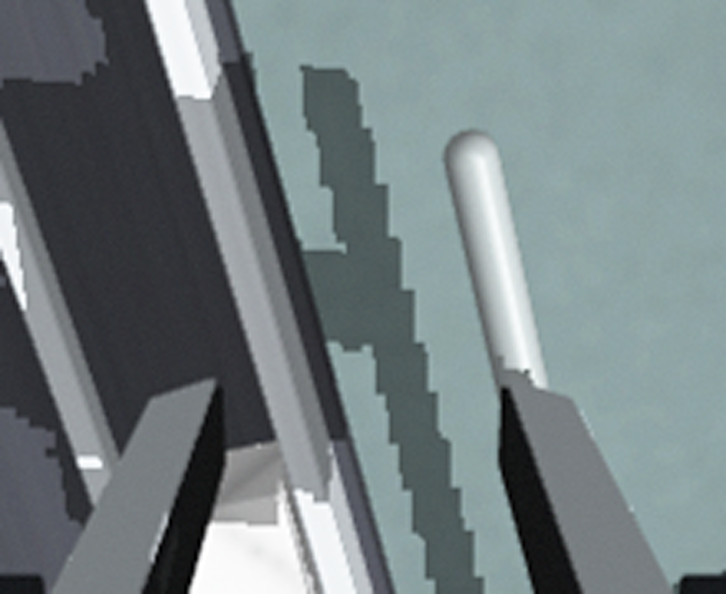

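The strip has moved about 45 mm, its front is under the raised flap, and the bar finger sits squarely on the bar (wrist crop 530,385). Continuing, then I'll creep onto the stop.

```bash
python3 -m jog '[[-0.003,0.0008,0,0,0,0,0.117],[-0.008,0.002,0,0,0,0,0.117],[-0.013,0.0033,0,0,0,0,0.117],[-0.018,0.0046,0,0,0,0,0.117],[-0.023,0.0058,0,0,0,0,0.117],[-0.028,0.0071,0,0,0,0,0.117],[-0.033,0.0084,0,0,0,0,0.117],[-0.038,0.0096,0,0,0,0,0.117],[-0.043,0.0109,0,0,0,0,0.117],[-0.048,0.0122,0,0,0,0,0.117],[-0.053,0.0135,0,0,0,0,0.117],[-0.058,0.0147,0,0,0,0,0.117],[-0.060,0.0152,0,0,0,0,0.117],[-0.060,0.0152,0,0,0,0,0.117]]' 30
python3 - <<'E'
from h import *
for n in ("scene","wrist"):
    c=camera(n); im=c["image"][:,:,::-1]
    im=im[150:300,230:420] if n=="scene" else im[120:300,210:430]
    cv2.imwrite(f"pics/{n}5.png",cv2.resize(im,None,fx=3.3,fy=3.3,interpolation=cv2.INTER_CUBIC))
psi=.197;O=np.array([.5744,.0172]);R=np.array([[np.cos(psi),-np.sin(psi)],[np.sin(psi),np.cos(psi)]])
w=status.get_obs(); print(w["ee_pos"],R.T@(w["ee_pos"][:2]-O),w["force"])
E
```

```text
time_s: 6.1
ee_pos: [0.5362, 0.0406, 0.089]
eef_rot: [-3.14, 0.0, 3.09]
force: [-2.9, -2.4, 5.5]
grip_width: 0.0524
[0.53621033 0.04059786 0.08897488] [-0.03287139  0.0304201 ] [-3.12567605 -2.45475424  3.89037564]
```

View pics/scene5.png

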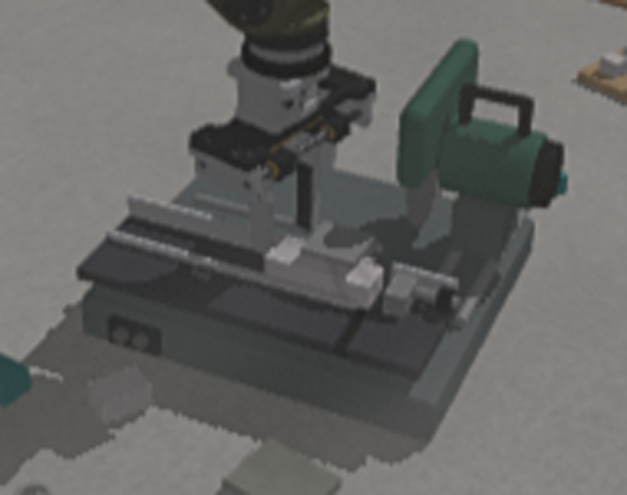

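View pics/wrist5.png

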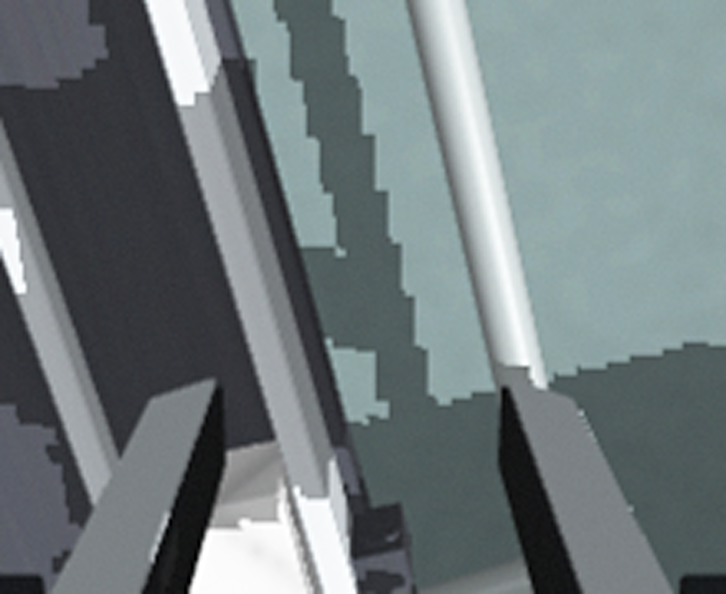

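The strip lies under the open flap, roughly 10 mm short of the stop. Creeping forward while watching the force.

```bash
python3 -m jog '[[-0.0015,0.0004,0,0,0,0,0.117],[-0.003,0.0008,0,0,0,0,0.117],[-0.0045,0.0011,0,0,0,0,0.117],[-0.006,0.0015,0,0,0,0,0.117],[-0.007,0.0018,0,0,0,0,0.117],[-0.0075,0.0019,0,0,0,0,0.117]]' 30
python3 -m jog '[[-0.0005,0.0001,0,0,0,0,0.117],[-0.001,0.0003,0,0,0,0,0.117],[-0.001,0.0003,0,0,0,0,0.117]]' 30
python3 -m jog '[[-0.0005,0.0001,0,0,0,0,0.117],[-0.001,0.0003,0,0,0,0,0.117],[-0.001,0.0003,0,0,0,0,0.117]]' 30
python3 - <<'E'
from h import *
for n in ("scene",):
    c=camera(n); im=c["image"][:,:,::-1]
    im=im[200:270,290:390]
    cv2.imwrite(f"pics/{n}6.png",cv2.resize(im,None,fx=7,fy=7,interpolation=cv2.INTER_CUBIC))
psi=.197;O=np.array([.5744,.0172]);R=np.array([[np.cos(psi),-np.sin(psi)],[np.sin(psi),np.cos(psi)]])
w=status.get_obs(); print(w["ee_pos"],R.T@(w["ee_pos"][:2]-O),w["force"])
E
```

```text
time_s: 6.8
ee_pos: [0.5431, 0.0419, 0.0889]
eef_rot: [-3.14, -0.001, 3.09]
force: [-7.7, -3.8, 8.5]
grip_width: 0.0524
time_s: 7.1
ee_pos: [0.5434, 0.0419, 0.0888]
eef_rot: [-3.139, -0.003, 3.09]
force: [-5.8, -4.5, 7.1]
grip_width: 0.0523
time_s: 7.4
ee_pos: [0.5437, 0.042, 0.0887]
eef_rot: [-3.139, -0.005, 3.09]
force: [-6.1, -2.8, 6.4]
grip_width: 0.0525
[0.54372652 0.04198638 0.08867455] [-0.02522881  0.03031063] [-5.77988608 -4.17395542  6.93504774]
```

View pics/scene6.png

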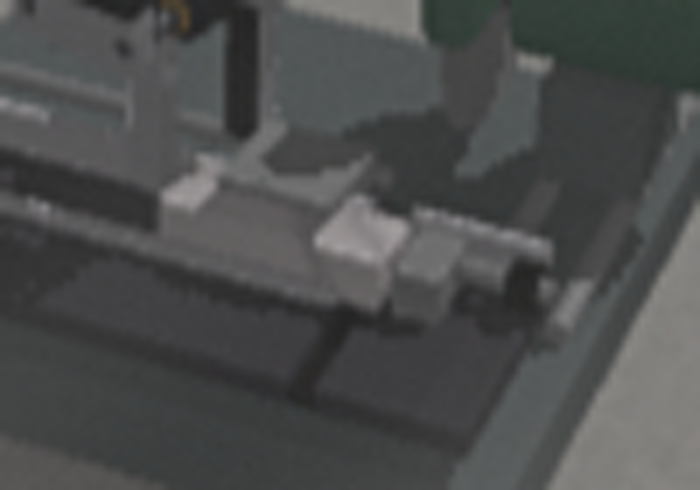

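Run:
```python
from h import *
psi=.197;O=np.array([.5744,.0172]);R=np.array([[np.cos(psi),-np.sin(psi)],[np.sin(psi),np.cos(psi)]])
for n,(u0,v0,f) in dict(scene=(290,200,7),top=(290,130,8)).items():
    c=camera(n); im=c["image"][:,:,::-1]
    im=im[v0:v0+70,u0:u0+95].copy(); im=cv2.resize(im,None,fx=f,fy=f,interpolation=cv2.INTER_CUBIC)
    im=cv2.convertScaleAbs(im,alpha=1.6)
    for i,(x,y,z) in enumerate([(-.02,.016,.104),(-.02,-.016,.104),(.08,-.016,.104),(.08,.016,.104),(.08,-.017,.102),(.08,-.017,.08),(-.02,-.016,.08)]):
        p=pix(c,[*(R@[x,y]+O),z]); q=((p-[u0,v0])*f+(f-1)/2); print(n,i,q.round())
        cv2.circle(im,tuple(int(a) for a in q),3,(0,0,255) if i<4 else (0,255,0),-1)
    cv2.imwrite(f"pics/{n}7.png",im)
```

```text
scene 0 [193. 155.]
scene 1 [160. 197.]
scene 2 [387. 259.]
scene 3 [416. 216.]
scene 4 [386. 265.]
scene 5 [384. 308.]
scene 6 [160. 243.]
top 0 [318. 499.]
top 1 [415. 478.]
top 2 [349. 188.]
top 3 [254. 208.]
top 4 [352. 189.]
top 5 [350. 210.]
top 6 [412. 494.]
```

View pics/scene7.png

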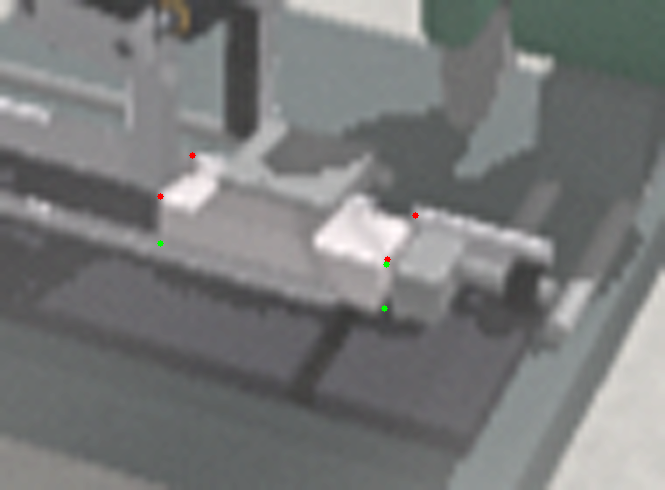

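View pics/top7.png

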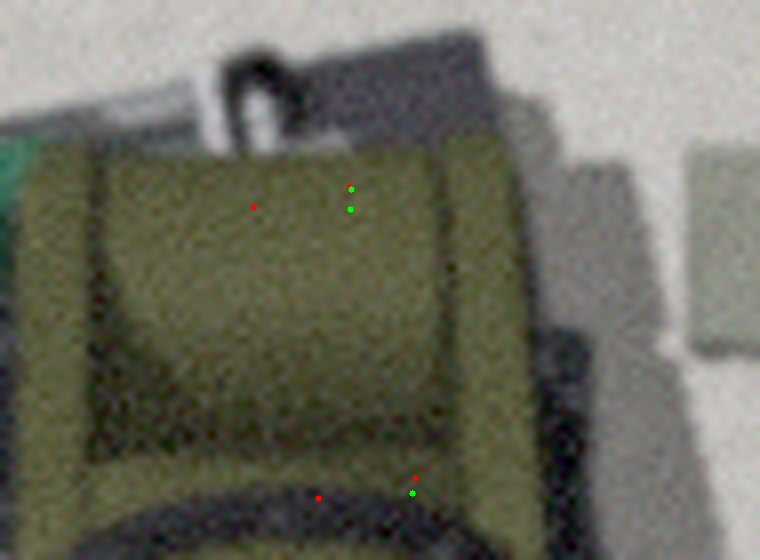

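The strip is at the predicted home position within about 1-2 mm and the force has risen. A dark line of a pixel remains before the stop, so I'll press a bit further to confirm it butts.

```bash
python3 -m jog '[[-0.001,0.0003,0,0,0,0,0.117],[-0.002,0.0005,0,0,0,0,0.117],[-0.003,0.0008,0,0,0,0,0.117],[-0.003,0.0008,0,0,0,0,0.117],[-0.003,0.0008,0,0,0,0,0.117]]' 30
python3 - <<'E'
from h import *
for n in ("scene","wrist"):
    c=camera(n); im=c["image"][:,:,::-1]
    im=im[200:270,290:390] if n=="scene" else im[220:320,230:400]
    im=cv2.convertScaleAbs(cv2.resize(im,None,fx=7 if n=="scene" else 4,fy=7 if n=="scene" else 4,interpolation=cv2.INTER_CUBIC),alpha=1.6)
    cv2.imwrite(f"pics/{n}8.png",im)
psi=.197;O=np.array([.5744,.0172]);R=np.array([[np.cos(psi),-np.sin(psi)],[np.sin(psi),np.cos(psi)]])
w=status.get_obs(); print(w["ee_pos"],R.T@(w["ee_pos"][:2]-O),w["force"],w["eef_rot"])
E
```

```text
time_s: 8.05
ee_pos: [0.5461, 0.0424, 0.0887]
eef_rot: [-3.138, -0.007, 3.09]
force: [-5.8, -3.6, 7.0]
grip_width: 0.0525
[0.54611893 0.04240947 0.08865299] [-0.02279986  0.03025727] [-6.19690043 -4.91823909  6.97170722] [-3.13823804 -0.0068062   3.08999921]
```

View pics/scene8.png

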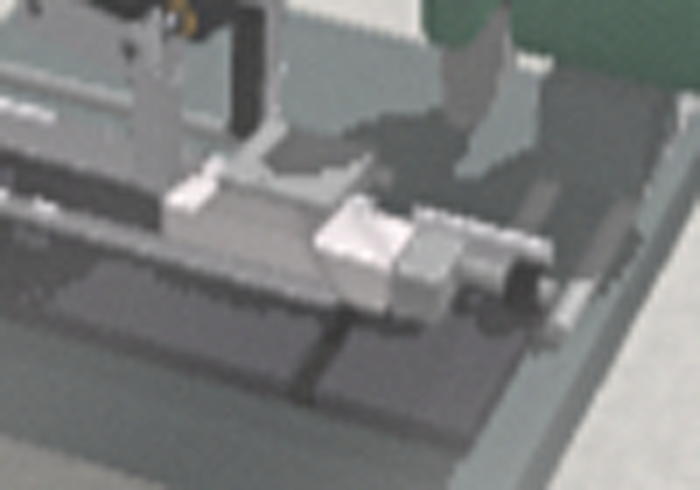

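View pics/wrist8.png

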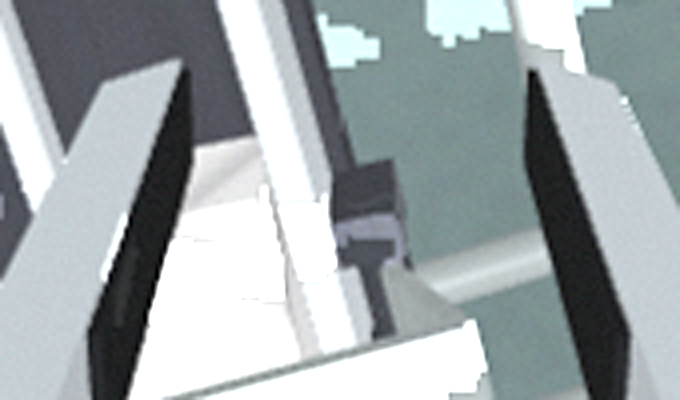

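That closed the gap visibly, and force stayed near 6 N, so the strip was still sliding. A little more until the force rises.

```bash
for i in 1; do python3 -m jog '[[-0.0007,0.0002,0,0,0,0,0.117],[-0.0014,0.0004,0,0,0,0,0.117],[-0.002,0.0005,0,0,0,0,0.117],[-0.002,0.0005,0,0,0,0,0.117],[-0.002,0.0005,0,0,0,0,0.117]]' 30; done
```

```text
time_s: 8.65
ee_pos: [0.5474, 0.0426, 0.0886]
eef_rot: [-3.138, -0.009, 3.09]
force: [-6.2, -4.9, 8.1]
grip_width: 0.0528
```

```bash
python3 -m jog '[[-0.0007,0.0002,0,0,0,0,0.117],[-0.0014,0.0004,0,0,0,0,0.117],[-0.002,0.0005,0,0,0,0,0.117],[-0.002,0.0005,0,0,0,0,0.117],[-0.002,0.0005,0,0,0,0,0.117]]' 30
```

```text
time_s: 9.15
ee_pos: [0.5478, 0.0426, 0.0885]
eef_rot: [-3.137, -0.013, 3.09]
force: [-14.8, -4.1, 12.3]
grip_width: 0.0525
```

Now 15 N with motion stalled, so the strip butts at TCP saw x of about -21, as expected. Next I back the pusher off the strip while holding the bar, then look before releasing.

```bash
python3 -m jog '[[0.002,-0.0005,0,0,0,0,0.117],[0.004,-0.001,0,0,0,0,0.117],[0.006,-0.0015,0,0,0,0,0.117],[0.008,-0.002,0,0,0,0,0.117],[0.008,-0.002,0,0,0,0,0.117]]' 30
python3 - <<'E'
from h import *
for n in ("scene","wrist"):
    c=camera(n); im=c["image"][:,:,::-1]
    im=im[200:270,290:390] if n=="scene" else im[220:320,230:400]
    im=cv2.convertScaleAbs(cv2.resize(im,None,fx=7 if n=="scene" else 4,fy=7 if n=="scene" else 4,interpolation=cv2.INTER_CUBIC),alpha=1.6)
    cv2.imwrite(f"pics/{n}9.png",im)
E
```

```text
time_s: 9.65
ee_pos: [0.5396, 0.0409, 0.0887]
eef_rot: [-3.137, -0.013, 3.09]
force: [2.1, -2.0, 4.8]
grip_width: 0.0526
```

View pics/scene9.png

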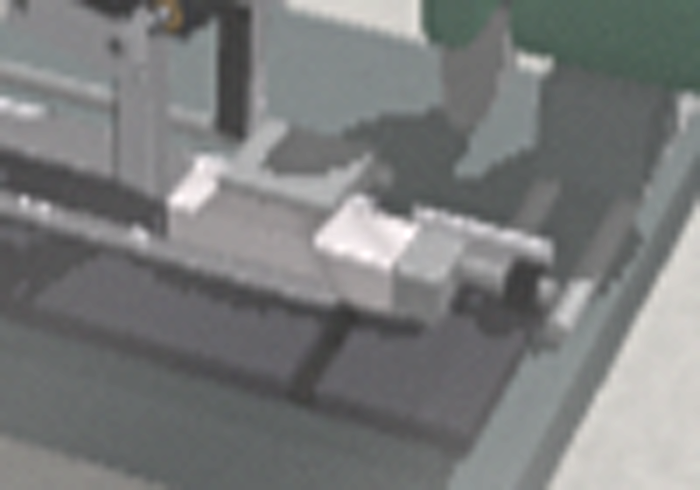

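View pics/wrist9.png

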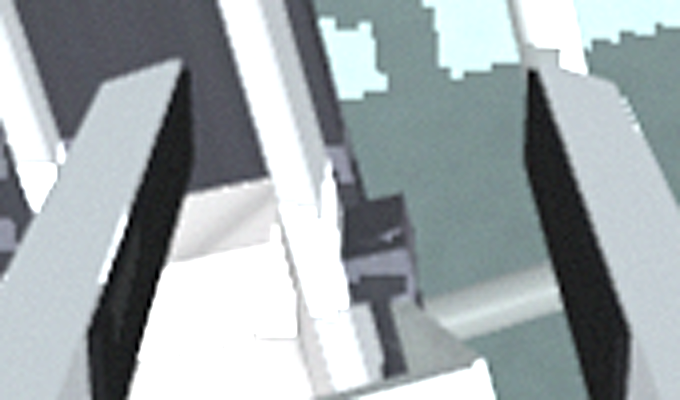

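The strip's far end touches the stop (scene crop 395,275) with no gap, the pusher is clear, and the flap is still up. Letting the bar up gently, then retreating.

```bash
python3 -m jog '[[0,0,-0.002,0,0,0,0.117],[0,0,-0.004,0,0,0,0.117],[0,0,-0.006,0,0,0,0.117],[0,0,-0.008,0,0,0,0.117],[0,0,-0.010,0,0,0,0.117],[0,0,-0.012,0,0,0,0.117],[0,0,-0.014,0,0,0,0.117],[0,0,-0.018,0,0,0,0.117],[0,0,-0.03,0,0,0,0.117],[0,0,-0.05,0,0,0,0.117],[0,0,-0.08,0,0,0,0.117],[0,0,-0.12,0,0,0,0.117],[0,0,-0.15,0,0,0,0.117],[0,0,-0.15,0,0,0,0.117]]' 30
python3 -m jog '[[0.05,0,0,0,0,0,0.117],[0.1,0,0,0,0,0,0.117],[0.15,0,0,0,0,0,0.117],[0.15,0.05,0,0,0,0,0.117],[0.15,0.1,0,0,0,0,0.117],[0.15,0.15,0,0,0,0,0.117],[0.15,0.2,0,0,0,0,0.117],[0.15,0.25,0,0,0,0,0.117],[0.15,0.25,0,0,0,0,0.117]]'
python3 - <<'E'
from h import *
psi=.197;O=np.array([.5744,.0172]);R=np.array([[np.cos(psi),-np.sin(psi)],[np.sin(psi),np.cos(psi)]])
for n,(u0,v0,f) in dict(scene=(240,160,4.2),top=(290,130,6)).items():
    c=camera(n); im=c["image"][:,:,::-1]; cv2.imwrite(f"pics/{n}full.png",im)
    im=im[v0:v0+int(560/f),u0:u0+int(780/f)].copy(); im=cv2.convertScaleAbs(cv2.resize(im,None,fx=f,fy=f,interpolation=cv2.INTER_CUBIC),alpha=1.6)
    for x,y in ((-.02,.016),(-.02,-.016)):
        q=(pix(c,[*(R@[x,y]+O),.104])-[u0,v0])*f+(f-1)/2; cv2.circle(im,tuple(int(a) for a in q),2,(0,0,255),-1)
    cv2.imwrite(f"pics/{n}10.png",im)
E
```

```text
time_s: 11.15
ee_pos: [0.5429, 0.0417, 0.2438]
eef_rot: [-3.137, -0.006, 3.09]
force: [-0.9, 0.5, 0.4]
grip_width: 0.0525
time_s: 12.05
ee_pos: [0.405, 0.3032, 0.2426]
eef_rot: [-3.137, -0.007, 3.094]
force: [-0.3, 0.1, -0.9]
grip_width: 0.0525
```

View pics/scene10.png

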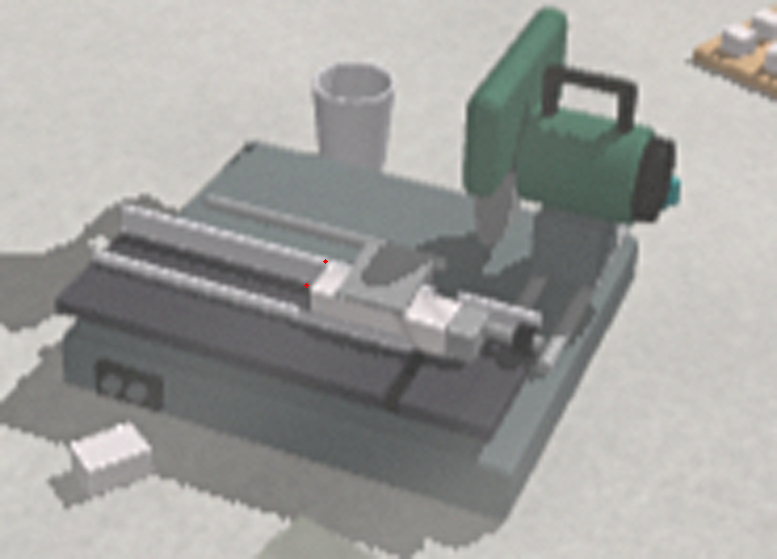

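View pics/top10.png

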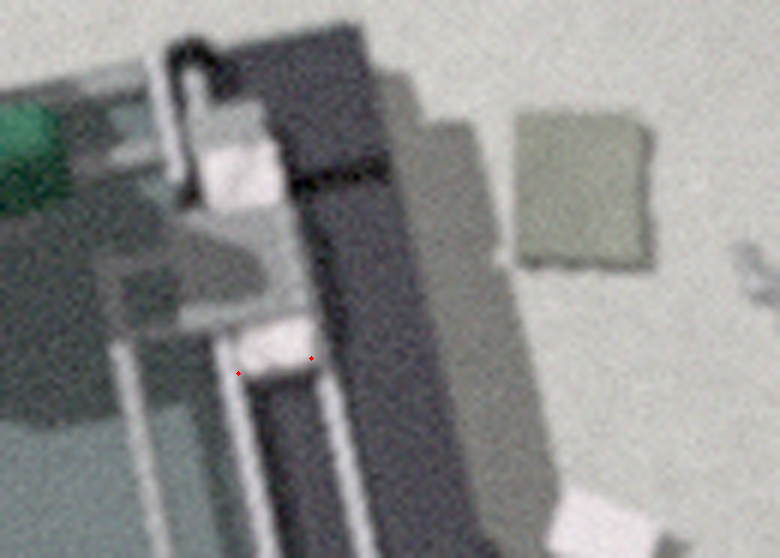

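View pics/topfull.png

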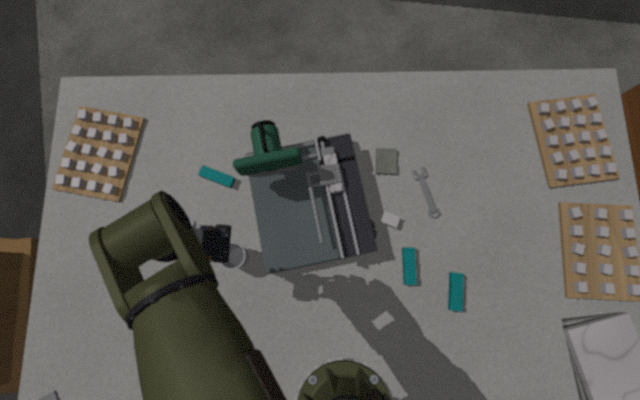

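Both views show the strip touching the stop, about 20 mm standing out before the flap, the flap down on it, and the bystanders at their old pixels. The hand is clear at z 0.24. Handing in.

Run:
```python
from station import ctrl
print(ctrl.hand_in())
```

```text
the job is handed in; nothing more can be done
None
```

The strip is loaded against the length stop with the flap closed on it, and I handed the job in at about 12 s of the 42 s allowed.

- **What I did:** I turned the hand about 0.25 rad so the bar finger led by 16 mm, because the strip's near end was level with the bar's end. One fingertip pressed the bar to about 9 mm above the table, roughly 0.5 rad. The other pushed the strip about 117 mm to the stop. I then backed off 8 mm with the bar still held, let the bar up slowly and withdrew.
- **Contact with the stop:** the push force rose to about 15 N and the motion stalled, and the pictures show no gap at the stop. I first thought the strip might already be home when the force reached about 6 N. That was only sliding resistance, with a few mm still to go, so I pushed on.
- **Last checks:** the final pictures show the flap down on the strip, about 20 mm of strip standing out in front, and the bystanders where they were. The hand was clear at z = 0.24 m, with the force reading near zero. In the scene view the strip's near end lies a few pixels from its predicted place, within the 2 mm calibration error.
- **Not measured:** I did not measure the final flap angle; I judged it from the pictures.

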